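Stand the run timer in the rotary bench organiser and hold it to the front

ROBOT

A 7-joint arm with a two-finger parallel gripper is mounted at the origin on the work surface; the furniture and walls round the work are solid. World frame = base frame: x ahead of the robot, y to its left, z up, the work surface at z = 0. Lengths are in mm, angles in rad, forces in N, time in s.
With the tool pointing down it reaches from about 425 to 825 mm from the base axis. Payload 3.6 kg.
Tool frame: the origin (TCP) lies midway between the tips of the shut fingers; the grasp point (between the pads) lies pinch_z behind it (pinch_z is the distance from the TCP to the grasp point, in mm); z points along the fingers, y is the line along which they close (so a half turn about z gives the same grasp; the last joint's range is limited). The gripper opens to 85 mm and grips with 20 to 120 N. Pads are 22 mm wide; open, the fingers measure 114 mm over their backs; the gripper's body (76 mm by 85 mm) begins 54 mm behind the grasp point. The pads swing forward as they close: fully open they stand 13 mm farther back than shut.
Start: joints at [1.294, 0.615, -0.013, 1.423, 0.008, 1.103, -0.04], TCP at [161.33, -629.631, 231.297] pointing down, gripper open.
Joint ranges: [-3.12, 3.12], [-0.3, 2.06], [-1.34, 1.32], [0.26, 2.42], [-1.36, 4.5], [0.01, 1.98], [-2.84, 2.84]. Speed limits (rad/s): [2.79, 2.79, 3.14, 3.14, 3.14, 3.14, 3.14].

INTERFACE

Orientations are given as a rotation vector (axis times angle).
In Python, from bench import sense, read_camera, job_done, pinch_z gives the robot as it stands. The module is installed in compiled form; this text tells all that it offers.
- The arm moves only by the tool jog_arm, never from a script. Its argument "moves" is a list of rows, each a list of 7 numbers: the turn, a rotation vector about the tool's x, y, z in degrees, then the shift along the tool's x, y, z in cm, then the closure, from -1 (fully open) to 1 (shut). In form: [[wx, wy, wz, tx, ty, tz, jaw], ...]. A call has 1 to 10 rows; each row shifts and turns the commanded pose from where the row before left it, along the tool's axes as they then stand; what a row does not reach is not made up. A row lasts 1/12 s, in which the tool goes at most 41.7 mm and 7.16 degrees, less where a joint would pass 70% of its speed; a pose out of reach is approached as far as the arm can. A call with a gripper value outside its range is refused whole. The fingers move at their own pace and stop on an object; "newtons" is the grip in N (left out, the last holds). Time passes only in rows, so rows that do not move let the fingers close. It gives the time, the measured TCP pose, the force, the opening and the grip force at its end, in the units of the state.
- sense(): the state, without advancing time (a new reading comes with each control period).
- read_camera(name): name is "scene" or "top" or "wrist"; returns a dict with "img" (384x512x3 uint8, blue, green, red), "fx", "fy", "cx", "cy" (pixels), "R" (3x3) and "t" (3): a world point X has camera coordinates R X + t. Camera axes: x right, y down, z forward; pixel columns grow to the right and rows downward; lengths in mm; the calibration is good to about 2 mm. A picture is of the moment at which its call begins. There is no depth.
- job_done(): hands the job in; it is judged then, once.
The state is a dict: "time": time; "joint_positions": joint angles; "dq": joint speeds; "joint_efforts": joint torques, N m; "ee_pos": TCP position; "tool_rot": TCP orientation; "wrist_force": force on the tool from outside, world axes, zero at the start; "moment": the same for the moment, N m; "finger_gap": opening from 0.0 (shut) to 1.0 (fully open); "grasp_force": force on a finger pad.
Only numpy, scipy, OpenCV 4.12 (cv2) and the standard library are available. Lean on these libraries where they do the work, as an engineer would, in place of code of your own. Each camera call takes 0.05 s, during which the arm holds its last target. There are 200 camera calls.

TASK

Pick up the small timer lying on the bench and stand it upright on its lower edge in the empty slot of the rotary bench organiser, fully down and right way up, with its display facing outwards. Let go of it, then take the round knob on the organiser's column and turn the deck until the timer faces the front, in line with the index nose on the plinth. The deck runs freely and a camera must read the display, so finish while still gripping the knob and holding the deck still; leave the loose bottle, crimper, tape and spanner where they are.

Things in the scene. Friction and masses are not known exactly. Their poses are not given: they have to be found in the camera images.
- timer: Small light-coloured timer, about 60 g, lying flat, display up. Origin: centre of its back. x runs from the lower edge (by the two round buttons) to the upper edge (by the display), 30 mm each way; y along the 66 mm width; z out of the display. The case is 18 mm thick; the buttons stand out 3 mm more, 12 to 22 mm from the lower edge.
- timer_foot (a point): Middle of the timer's lower edge face (the 66 x 18 mm face it shall stand on), 30 mm from the origin along the timer's -x and 9 mm up its z. Axes as the timer's.
- timer_face (a point): Middle of the timer's front face with the display and buttons, 18 mm from the origin along the timer's z.
- plinth: Dark square base of the rotary organiser, 260 x 260 mm, 16 mm high, fixed to the bench, turned by up to 0.25 rad. Origin: centre of its underside, on the turntable's axis. Its -x side is the front: a small three-cornered steel index nose (14 mm wide, top 24 mm above the bench) stands in the middle of that edge, 122 mm from the axis.
- carousel (a joint): Angle of the round grey deck (224 mm across, top 30 mm above the bench), anticlockwise from above positive, 0 when the slot is at the index nose. No stops or detents; friction about 0.04 N m. On the deck, fixed: a tin 28 mm and one 32 mm high a quarter turn to either side of the slot; two tubes (115 mm) and a pen cup (145 mm) on the far half (heights above the deck).
- slot (a point): Middle of the slot's floor, 80 mm from the axis, 33 mm above the bench; turns with the deck. Its -x points outwards from the axis, y along the slot, z up. Bent aluminium holder, 22 mm from lip to back, 71 mm between end cheeks; above the floor: lip 9 mm high (outer side), back 48 mm (inner side, flared away above 38), cheeks 20 mm (flared above 14).
- knob: Round black ribbed knob on top of the centre column (16 mm thick), fixed to the deck and turning it. 36 to 38 mm across, 28 mm tall; origin at the centre of its underside, 150 mm above the bench. The straight ribbed part to grip is 6 to 24 mm above the origin. (Keep clear of the tall instrument on the left of the bench: y above 0.40, x above 0.33.)
- bottle_internal_std: Bystander: small reagent bottle with a black cap, 54 mm across and 100 mm tall, standing loose on the bench; origin at its foot.
- crimper: Bystander: upright hand crimper, 32 x 43 x 132 mm, standing loose on the bench; origin at its foot.
- label_tape: Bystander: white roll of tape lying flat on the bench, 69 mm across, 19 mm high, loose; origin at its underside.
- spanner: Bystander: combination spanner lying on the bench, 157 mm long (its y axis), 30 mm wide, 8 mm high, loose; origin at its underside.
Mind the look-alikes: they are no part of the job. Leave any black or turquoise look-alike of the timer alone.

How it is judged:
By the outcome, as a careful person would: the job done as asked, in the order asked, and still so for the second after the job is handed in, while the arm keeps its last pose, push and grip.
It also fails if it takes over 67 s, if anything falls off the work surface, if the arm or the gripper's body presses on something with over 40 N, if the wrist force passes 120 N, or if a joint passes its speed limit or range.

## Working session

There is one attempt and no reset: what is moved stays moved. The work goes in short steps, Python scripts to look and compute and a tool call to move; the robot and the scene stay as the last step left them, time stands still between calls to the robot, and variables do not carry over. Pictures are saved under pics/ and viewed, at most 10 in all, crops included, and the job is handed in when it is done.

Besides the shell and the picture viewer there is one more tool, called after ">>>" as name(argument=value, ...) on one line, values as JSON. jog_arm: Moves the arm, as the interface text tells. Its arguments: {"type":"object","properties":{"moves":{"type":"array","items":{"type":"array","items":{"type":"number"}}},"newtons":{"type":"number"}},"required":["moves"]}

```bash
mkdir -p pics; python3 - <<'E'
from bench import *
import cv2,numpy as np
s=sense();print(s,pinch_z)
for n in("scene","top"):
    c=read_camera(n);cv2.imwrite(f"pics/{n}0.png",c["img"]);np.savez(f"{n}0.npz",**c);print(n,c["fx"],c["cx"],c["cy"],c["R"],c["t"])
a=cv2.imread("pics/scene0.png");b=cv2.imread("pics/top0.png")
cv2.imwrite("pics/s.png",cv2.resize(a,(800,600),interpolation=cv2.INTER_CUBIC));cv2.imwrite("pics/t.png",cv2.resize(b,(800,600),interpolation=cv2.INTER_CUBIC))
E
```

```text
{'time': 0.0, 'joint_positions': array([ 1.29348956,  0.61590931, -0.01261534,  1.42494805,  0.00807746,
        1.10340778, -0.04039309]), 'dq': array([-0.00088256,  0.0011431 , -0.00101586, -0.00146479,  0.00149655,
        0.00076949, -0.00142004]), 'joint_efforts': array([-1.83784550e-04, -4.69208193e+01,  2.58875359e-01, -1.71032989e+01,
        9.95640265e-03,  9.54194984e-03,  1.19674263e-05]), 'ee_pos': array([ 161.13806696, -628.89432781,  230.12830711]), 'tool_rot': array([-3.11433096e+00, -3.92707158e-01,  5.45706376e-04]), 'wrist_force': array([ 1.07819875, -1.01015442, -0.73980346]), 'moment': array([-0.00983681, -0.0362529 ,  0.004395  ]), 'grasp_force': 0.0, 'finger_gap': 1.00611526907443} 18.700000000000003
scene 474.92630737154855 261.1499451776257 191.5934879784952 [[-0.61643806 -0.78729419  0.01311395]
 [-0.40798101  0.30510891 -0.86049988]
 [ 0.67346537 -0.53579512 -0.50928183]] [221.13185135 364.72446511 957.74616429]
top 389.43842122913424 259.2805703156818 187.22886397022185 [[ 0.03998082 -0.99918582  0.00540698]
 [-0.97656763 -0.04021986 -0.2114191 ]
 [ 0.21146443  0.00317243 -0.97738054]] [-134.98372924  556.43888293  944.7839765 ]
```

View pics/s.png

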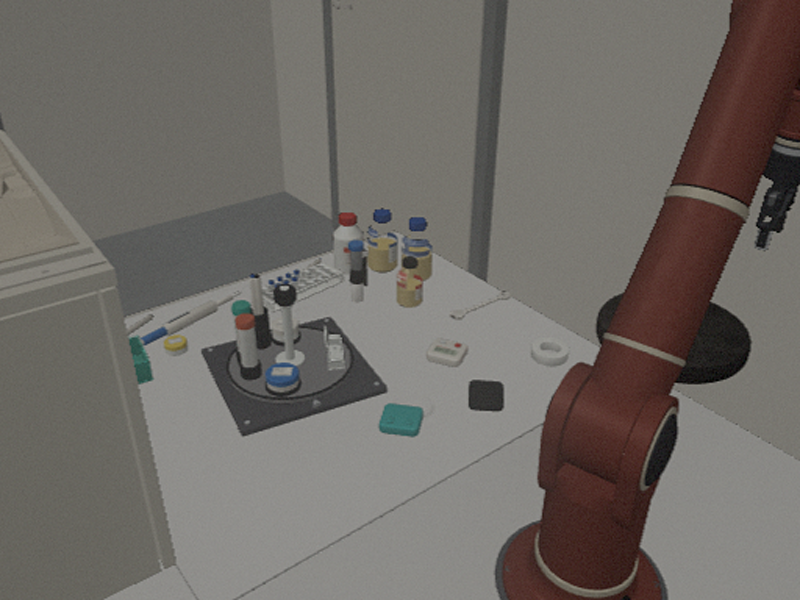

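View pics/t.png

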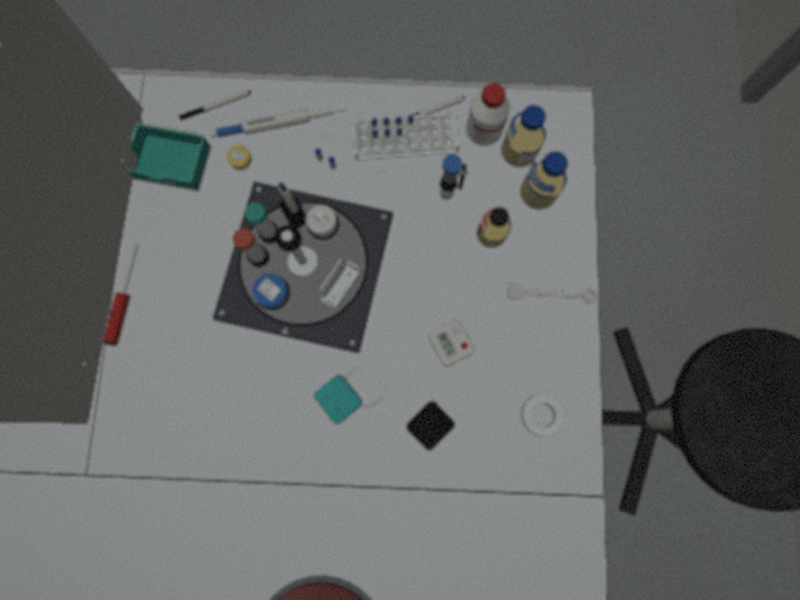

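Seen, in 800x600 views. Timer candidates in top: light timer (452,343), turquoise (338,399), black (431,425), white tape roll (542,415). I choose the light one with a display. The organiser is at (303,262) with its slot lower right at (340,283), and the nose is at (285,330). Next is one close crop.

```bash
cat > h.py <<'E'
import numpy as np,cv2
from scipy.spatial.transform import Rotation as Ro
def back(c,u,v,z):
    d=c["R"].T@np.array([(u-c["cx"])/c["fx"],(v-c["cy"])/c["fy"],1]);o=-c["R"].T@c["t"]
    return o+d*(z-o[2])/d[2]
def proj(c,X):
    p=c["R"]@np.asarray(X,float)+c["t"];return np.array([c["fx"]*p[0]/p[2]+c["cx"],c["fy"]*p[1]/p[2]+c["cy"]])
def crop(im,x0,y0,w,h,k): return cv2.resize(im[y0:y0+h,x0:x0+w],None,fx=k,fy=k,interpolation=cv2.INTER_CUBIC)
E
python3 - <<'E'
from h import *
a=cv2.imread("pics/top0.png");s=cv2.imread("pics/scene0.png")
A=crop(a,130,110,128,120,5)[:600]
B=crop(a,268,196,40,44,8)
cv2.imwrite("pics/c1.png",crop(a,130,110,128,120,5)[:, :640])
C=np.zeros((600,800,3),np.uint8);C[:352,:320]=B
D=crop(s,265,205,46,40,8);C[:320,330:698]=D
E=crop(s,130,180,120,96,2.6);C[355:355+245,:312]=E[:245]
C=np.clip(C.astype(float)*1.4,0,255).astype(np.uint8)
cv2.imwrite("pics/c2.png",C)
E
```

```text
(no output)
```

View pics/c1.png

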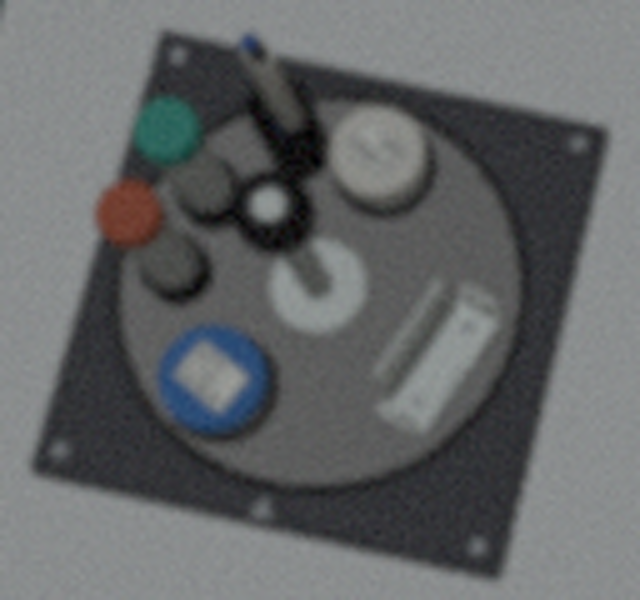

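View pics/c2.png

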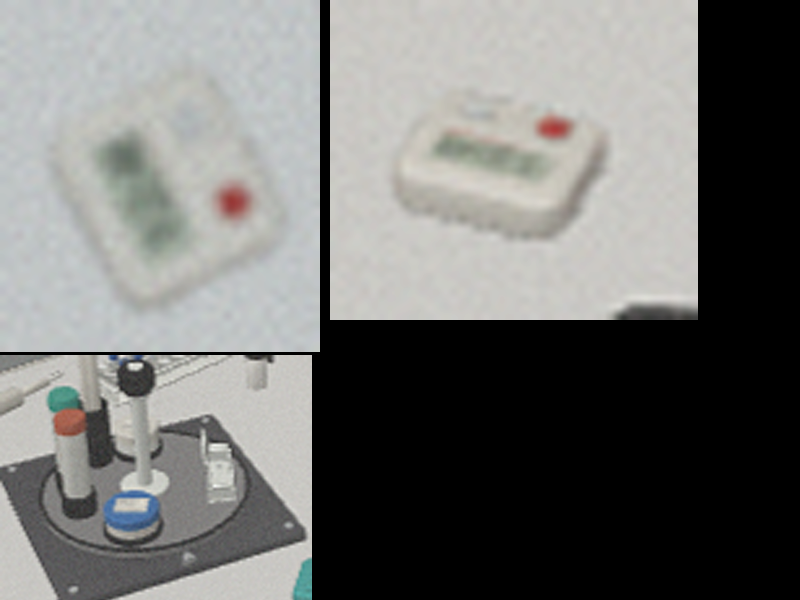

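```bash
python3 - <<'E'
from h import *
from scipy.optimize import least_squares
T=dict(np.load("top0.npz"));S=dict(np.load("scene0.npz"))
def px(U,V,x0,y0,k): return (x0+(U+.5)/k-.5, y0+(V+.5)/k-.5)
def r(a): return np.round(a,1)
t=lambda U,V:px(U,V,268,196,8); s=lambda U,V:px(U-330,V,265,205,8); q=lambda U,V:px(U,V,130,110,5); e=lambda U,V:px(U,V-355,130,180,2.6)
print("cams",r(-T["R"].T@T["t"]),r(-S["R"].T@S["t"]))
print("red",r(back(T,*t(234,202),21)),r(back(S,*s(555,128),21)));print("grey",r(back(T,*t(190,120),21)),r(back(S,*s(480,110),21)))
P=[back(T,*t(*c),18) for c in((55,150),(190,65),(288,218),(140,308))];print(r(P));print(r(np.mean(P,0)))
# plinth corners
Q=np.array([back(T,*q(*c),16) for c in((165,32),(607,130),(500,577),(33,468))]);print(r(Q),"c",r(Q.mean(0)))
print("sides",[r(np.linalg.norm(Q[i]-Q[i-1])) for i in range(4)])
x=(Q[0]+Q[1]-Q[2]-Q[3]);print("plinth yaw",np.arctan2(x[1],x[0]))
ps=[back(S,*e(*c),16) for c in((-2+2,465),(208,418),(304,535),(66,600))];print("scene corners",r(ps))
print("nose",r(back(T,*q(262,506),22)))
print("knob",r(back(T,*q(268,207),178)),r(back(S,*e(137,367),178)))
print("backtop",r(back(T,*q(438,282),81)),r(back(T,*q(376,378),81)))
for c in((470,288),(498,318),(378,408),(425,433)):print("hold",r(back(T,*q(*c),48)))
print("disc",r(back(T,*q(318,284),30)))
E
```

```text
cams [ 349.  -115.5 1041.8] [-359.9  576.   798.7]
red [ 483.5 -214.6   21. ] [ 482.6 -213.6   21. ]
grey [ 510.2 -199.5   21. ] [ 508.1 -199.3   21. ]
[[ 498.8 -155.2   18. ]
 [ 529.2 -199.3   18. ]
 [ 479.3 -232.8   18. ]
 [ 447.7 -184.7   18. ]]
[ 488.7 -193.    18. ]
[[763.8 166.7  16. ]
 [716.4 -83.3  16. ]
 [465.8 -38.   16. ]
 [513.9 214.   16. ]] c [615.   64.8  16. ]
sides [np.float64(254.4), np.float64(254.5), np.float64(254.7), np.float64(256.6)]
plinth yaw -0.18317364972484337
scene corners [[767.3 164.9  16. ]
 [711.5 -73.9  16. ]
 [460.5 -29.8  16. ]
 [516.4 212.6  16. ]]
nose [497.6  89.3  22. ]
knob [614.3  66.6 178. ] [614.2  65.3 178. ]
backtop [607.9  -2.8  81. ] [556.5  25.3  81. ]
hold [614.2 -16.   48. ]
hold [598.5 -31.7  48. ]
hold [547.7  28.   48. ]
hold [535.4   2.7  48. ]
disc [617.8  67.5  30. ]
```

```bash
cat >> h.py <<'E'
from bench import sense
def frame(z,y):
    z=np.array(z,float);z/=np.linalg.norm(z);y=np.array(y,float);y-=z*(y@z);y/=np.linalg.norm(y)
    return np.array([np.cross(y,z),y,z]).T
def delta(p,R):
    s=sense();A=Ro.from_rotvec(s["tool_rot"]).as_matrix()
    w=np.degrees(Ro.from_matrix(A.T@R).as_rotvec());d=R.T@(np.array(p)-s["ee_pos"])/10
    print("t",round(s["time"],2),"pos",s["ee_pos"].round(1),"F",s["wrist_force"].round(1),"gap",round(float(s["finger_gap"]),3),"q",s["joint_positions"].round(2))
    print("rot deg",w.round(2),"|w|",np.linalg.norm(w).round(1),"then shift cm (final axes)",d.round(2)," (current axes)",(A.T@(np.array(p)-s["ee_pos"])/10).round(2))
def pick(cx=489,cy=-194,yaw=122,th=45,tx=-3,tz=5,backoff=0):
    a=np.radians(yaw);X=np.array([np.cos(a),np.sin(a),0]);Z=np.array([0,0,1.]);Y=np.cross(Z,X);t=np.radians(th)
    z=-np.sin(t)*X-np.cos(t)*Z
    return np.array([cx,cy,0])+tx*X+tz*Z-backoff*z, frame(z,-Y)
E
python3 -c "
from h import *
delta(*pick(backoff=120))"
```

```text
t 0.1 pos [ 161.2 -629.   230.2] F [-0.5 -0.2  0.4] gap 1.003 q [ 1.29  0.62 -0.01  1.42  0.01  1.1  -0.04]
rot deg [ -42.06  -30.82 -101.3 ] |w| 113.9 then shift cm (final axes) [29.52 50.85 -9.66]  (current axes) [ 40.08 -41.77  14.14]
```

>>> jog_arm(moves=[[0,0,0,2,-2.1,0,-1],[0,0,0,2.2,-2.3,0,-1],[0,0,0,2.2,-2.3,0,-1],[0,0,0,2.2,-2.3,0,-1],[0,0,0,2.2,-2.3,0,-1],[0,0,0,2.2,-2.3,0,-1],[0,0,0,2.2,-2.3,0,-1],[0,0,0,2.2,-2.3,0,-1],[0,0,0,2.2,-2.3,0,-1],[0,0,0,2.2,-2.3,0,-1]], newtons=40)

```text
time: 0.93
ee_pos: [316.2, -353.0, 231.1]
tool_rot: [-3.116, -0.393, 0.001]
wrist_force: [1.1, 0.1, -0.0]
finger_gap: 1.001
grasp_force: 0.0
```

>>> jog_arm(moves=[[0,0,0,2.2,-2.3,0,-1],[0,0,0,2.2,-2.3,0,-1],[0,0,0,2.2,-2.3,0,-1],[0,0,0,2.2,-2.3,0,-1],[0,0,0,2.2,-2.3,0,-1],[0,0,0,2.2,-2.3,0,-1],[0,0,0,2.2,-2.3,0,-1],[0,0,0,2.2,-2,0,-1],[-2.1,-1.54,-5.06,0,0,0,-1],[-2.1,-1.54,-5.06,0,0,0,-1]])

```text
time: 1.77
ee_pos: [442.2, -134.2, 231.1]
tool_rot: [2.988, 0.66, -0.069]
wrist_force: [-0.6, 0.1, -0.4]
finger_gap: 0.999
grasp_force: 0.0
```

>>> jog_arm(moves=[[-2.1,-1.54,-5.06,0,0,0,-1],[-2.1,-1.54,-5.06,0,0,0,-1],[-2.1,-1.54,-5.06,0,0,0,-1],[-2.1,-1.54,-5.06,0,0,0,-1],[-2.1,-1.54,-5.06,0,0,0,-1],[-2.1,-1.54,-5.06,0,0,0,-1],[-2.1,-1.54,-5.06,0,0,0,-1],[-2.1,-1.54,-5.06,0,0,0,-1],[-2.1,-1.54,-5.06,0,0,0,-1],[-2.1,-1.54,-5.06,0,0,0,-1]])

```text
time: 2.6
ee_pos: [441.5, -135.4, 231.1]
tool_rot: [2.088, 1.656, -0.345]
wrist_force: [-0.2, -0.6, -1.1]
finger_gap: 1.004
grasp_force: 0.0
```

>>> jog_arm(moves=[[-2.1,-1.54,-5.06,0,0,0,-1],[-2.1,-1.54,-5.06,0,0,0,-1],[-2.1,-1.54,-5.06,0,0,0,-1],[-2.1,-1.54,-5.06,0,0,0,-1],[-2.1,-1.54,-5.06,0,0,0,-1],[-2.1,-1.54,-5.06,0,0,0,-1],[-2.1,-1.54,-5.06,0,0,0,-1],[-2.1,-1.54,-5.06,0,0,0,-1],[0,0,0,0,0,0,-1],[0,0,0,0,0,0,-1]])

```text
time: 3.43
ee_pos: [441.0, -135.6, 231.1]
tool_rot: [1.172, 2.107, -0.486]
wrist_force: [-0.7, -0.8, 0.3]
finger_gap: 1.002
grasp_force: 0.0
```

```bash
python3 -c "
from h import *
delta(*pick(backoff=100))
from bench import read_camera
c=read_camera('wrist');np.savez('w1.npz',**c);cv2.imwrite('pics/w1.png',c['img'])
print(proj(c,[489,-194,18]))"
```

```text
t 3.43 pos [ 441.  -135.6  231.1] F [-0.7 -0.8  0.3] gap 1.002 q [-0.05  0.31 -0.2   2.37  1.42  0.81 -0.91]
rot deg [-0.15  0.03 -0.13] |w| 0.2 then shift cm (final axes) [10.48  0.98 11.5 ]  (current axes) [10.48  0.98 11.49]
[265.10813009  71.93632193]
```

>>> jog_arm(moves=[[0,0,0,2.1,0.2,0,-1],[0,0,0,2.1,0.2,0,-1],[0,0,0,2.1,0.2,0,-1],[0,0,0,2.1,0.2,0,-1],[0,0,0,2.1,0.2,2.0,-1],[0,0,0,0,0,2.5,-1],[0,0,0,0,0,2.5,-1],[0,0,0,0,0,2.5,-1],[0,0,0,0,0,2,-1],[0,0,0,0,0,0,-1]])

```text
time: 4.32
ee_pos: [462.7, -156.5, 100.5]
tool_rot: [1.156, 2.123, -0.554]
wrist_force: [-0.7, 0.0, 0.0]
finger_gap: 0.999
grasp_force: 0.0
```

```bash
python3 -c "
from h import *
delta(*pick(backoff=100))
from bench import read_camera
c=read_camera('wrist');np.savez('w1.npz',**c)
im=cv2.resize(c['img'],(800,600),interpolation=cv2.INTER_CUBIC);cv2.imwrite('pics/w1.png',im)
for P in ([489,-194,18],):print(proj(c,P)*800/512)
a=np.radians(122);X=np.array([np.cos(a),np.sin(a),0]);Y=np.array([-X[1],X[0],0])
for sx in(-30,30):
  for sy in (-33,33): print(sx,sy,[(proj(c,np.array([489,-194,h])+sx*X+sy*Y)*800/512).round() for h in (0,18)])
"
```

```text
t 4.32 pos [ 462.7 -156.5  100.5] F [-0.7  0.   0. ] gap 0.999 q [ 0.43  0.86 -0.92  2.41  1.71  1.41 -1.24]
rot deg [-2.57  0.5   1.94] |w| 3.3 then shift cm (final axes) [3.31 0.24 0.2 ]  (current axes) [3.3  0.36 0.16]
[413.12753646 258.89320172]
-30 -33 [array([476., 264.]), array([477., 294.])]
-30 33 [array([352., 258.]), array([349., 288.])]
30 -33 [array([493., 188.]), array([495., 222.])]
30 33 [array([339., 182.]), array([334., 216.])]
```

View pics/w1.png

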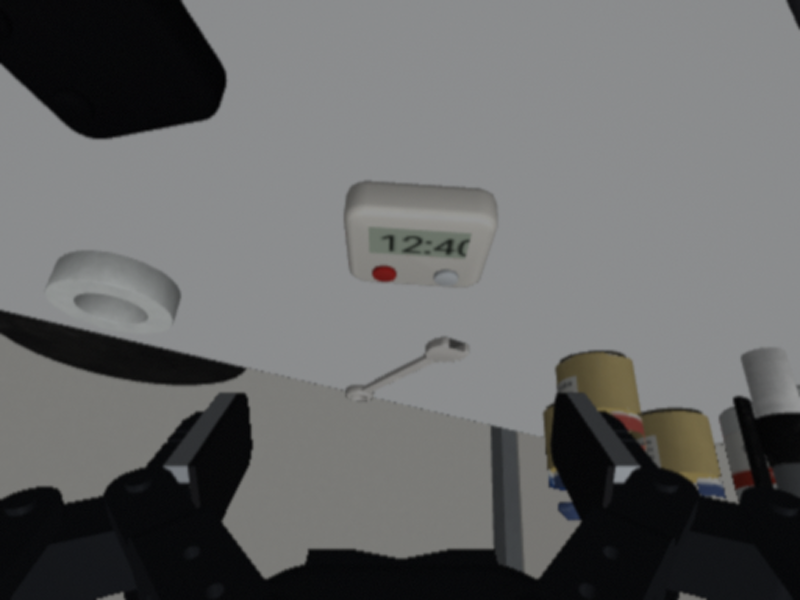

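The wrist view shows the light timer reading "12:40", with its upper edge nearest (345–497, 187) and the buttons at (384,272) and (446,277), as predicted to a few mm. The arm is at the joint 4 limit at 45° tilt, so I'll use 35° and descend vertically.

```bash
python3 -c "
from h import *
delta(*pick(th=35,tx=-1,tz=90))"
```

```text
t 4.37 pos [ 462.9 -154.8  101.9] F [0.  0.2 0.3] gap 1.001 q [ 0.42  0.86 -0.92  2.41  1.71  1.41 -1.24]
rot deg [-2.54 10.52  1.79] |w| 11.0 then shift cm (final axes) [-3.26  0.13  3.73]  (current axes) [-2.53  0.22  4.26]
```

>>> jog_arm(moves=[[0,0,0,-0.6,0,1,-1],[0,0,0,-0.6,0.1,1.1,-1],[0,0,0,-0.6,0.1,1.1,-1],[0,0,0,-0.7,0,1.1,-1],[-0.85,3.5,0.6,0,0,0,-1],[-0.85,3.5,0.6,0,0,0,-1],[-0.85,3.5,0.6,0,0,0,-1],[0,0,0,0,0,0,-1]])

```text
time: 5.03
ee_pos: [491.1, -195.5, 93.2]
tool_rot: [1.248, 2.25, -0.39]
wrist_force: [-0.4, 0.1, 0.4]
finger_gap: 1.002
grasp_force: 0.0
```

```bash
python3 -c "
from h import *
delta(*pick(th=35,tx=-1,tz=50));delta(*pick(th=35,tx=-1,tz=5))"
```

```text
t 5.03 pos [ 491.1 -195.5   93.2] F [-0.4  0.1  0.4] gap 1.002 q [ 0.68  0.82 -0.97  2.29  1.73  1.16 -0.96]
rot deg [ 0.27  0.28 -0.13] |w| 0.4 then shift cm (final axes) [ 2.59 -0.09  3.46]  (current axes) [ 2.61 -0.12  3.45]
t 5.03 pos [ 491.1 -195.5   93.2] F [-0.4  0.1  0.4] gap 1.002 q [ 0.68  0.82 -0.97  2.29  1.73  1.16 -0.96]
rot deg [ 0.27  0.28 -0.13] |w| 0.4 then shift cm (final axes) [ 5.18 -0.09  7.14]  (current axes) [ 5.21 -0.14  7.12]
```

>>> jog_arm(moves=[[0,0,0,0.8,0,1.1,-1],[0,0,0,0.8,0,1.1,-1],[0,0,0,0.8,0,1.1,-1],[0,0,0,0.8,0,1.1,-1],[0,0,0,0.8,-0.1,1.1,-1],[0,0,0,0.8,0,1.1,-1],[0,0,0,0,0,0,-1]])

```text
time: 5.62
ee_pos: [488.1, -191.8, 7.5]
tool_rot: [1.242, 2.26, -0.392]
wrist_force: [-1.0, -0.6, 0.1]
finger_gap: 1.002
grasp_force: 0.0
```

```bash
python3 -c "
from h import *
delta(*pick(th=35,tx=-1,tz=4))
from bench import read_camera
c=read_camera('wrist')
im=cv2.resize(c['img'],(800,600),interpolation=cv2.INTER_CUBIC);cv2.imwrite('pics/w2.png',im)"
```

```text
t 5.62 pos [ 488.1 -191.8    7.5] F [-1.  -0.6  0.1] gap 1.002 q [ 0.62  1.02 -0.88  2.32  1.92  1.25 -1.14]
rot deg [0.22 0.02 0.34] |w| 0.4 then shift cm (final axes) [-0.07 -0.04  0.48]  (current axes) [-0.07 -0.05  0.48]
```

View pics/w2.png

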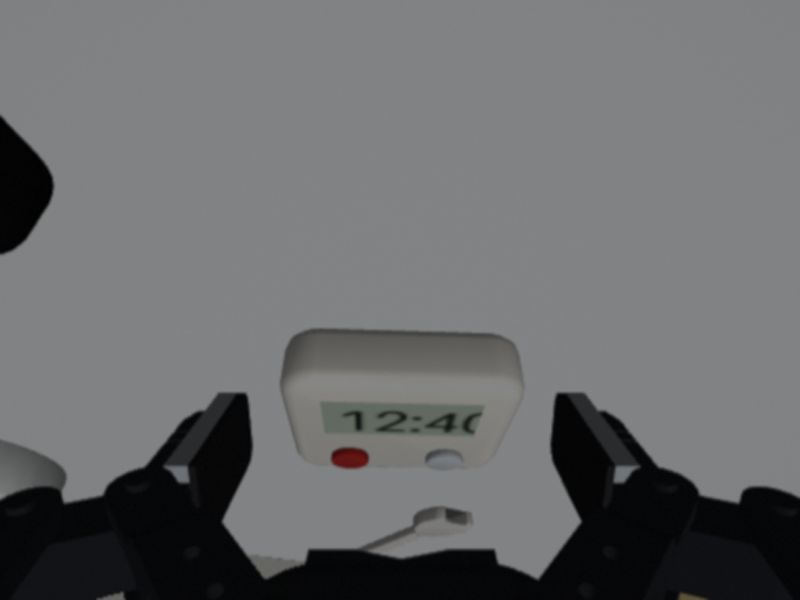

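The timer sits centred between the open fingers: sides at about 283 and 522, pads at 250 and 552. I'll lower 4 mm and close.

>>> jog_arm(moves=[[0,0,0,-0.1,0,0.4,-1],[0,0,0,0,0,0,0.8],[0,0,0,0,0,0,1],[0,0,0,0,0,0,1],[0,0,0,0,0,0,1],[0,0,0,0,0,0,1],[0,0,0,0,0,0,1],[0,0,0,0,0,0,1]], newtons=45)

```text
time: 6.33
ee_pos: [490.9, -195.1, 8.2]
tool_rot: [1.241, 2.255, -0.39]
wrist_force: [-1.8, 2.5, 5.8]
finger_gap: 0.753
grasp_force: 49.6
```

>>> jog_arm(moves=[[0,0,0,0,0,0,-1],[0,0,0,0,0,0,-1],[0,0,0,0,0,0,-1],[0,0,0,0,0,0,-1],[0,0,0,0,0,0,-1]])

```text
time: 6.75
ee_pos: [490.5, -195.4, 6.7]
tool_rot: [1.243, 2.257, -0.39]
wrist_force: [0.0, -0.1, -0.2]
finger_gap: 1.003
grasp_force: 0.0
```

```bash
python3 -c "
from h import *
delta(*pick(th=35,tx=6,tz=10.5))
from bench import read_camera
c=read_camera('wrist')
cv2.imwrite('pics/w3.png',c['img'])"
```

```text
t 6.75 pos [ 490.5 -195.4    6.7] F [ 0.  -0.1 -0.2] gap 1.003 q [ 0.62  1.02 -0.88  2.32  1.93  1.25 -1.14]
rot deg [0.3  0.11 0.21] |w| 0.4 then shift cm (final axes) [ 0.43 -0.05 -0.77]  (current axes) [ 0.43 -0.05 -0.77]
```

>>> jog_arm(moves=[[0,0,0,0.2,0,-0.4,-1],[0,0,0,0.23,-0.05,-0.37,-1],[0,0,0,0,0,0,-1],[0,0,0,0,0,0,1],[0,0,0,0,0,0,1],[0,0,0,0,0,0,1],[0,0,0,0,0,0,1],[0,0,0,0,0,0,1],[0,0,0,0,0,0,1]])

```text
time: 7.55
ee_pos: [485.7, -188.4, 11.2]
tool_rot: [1.241, 2.257, -0.39]
wrist_force: [-1.8, 2.1, 6.4]
finger_gap: 0.749
grasp_force: 47.8
```

>>> jog_arm(moves=[[0,0,0,-0.57,0,-0.82,1],[0,0,0,-1.14,0,-1.64,1],[0,0,0,-1.14,0,-1.64,1],[0,0,0,-1.14,0,-1.64,1],[0,0,0,-1.14,0,-1.64,1],[0,0,0,-1.14,0,-1.64,1],[0,0,0,0,0,0,1]])

```text
time: 8.13
ee_pos: [486.9, -188.4, 124.6]
tool_rot: [1.24, 2.25, -0.388]
wrist_force: [0.9, -0.3, -1.1]
finger_gap: 0.749
grasp_force: 49.4
```

```bash
python3 -c "
from h import *
s=sense();A=Ro.from_rotvec(s['tool_rot']).as_matrix()
print(s['ee_pos'],A.round(3))
from bench import read_camera
c=read_camera('scene');w=read_camera('wrist');np.savez('s2.npz',**c);np.savez('w4.npz',**w)
u,v=proj(c,s['ee_pos']).astype(int);x0,y0=u-40,v-40
C=np.zeros((600,800,3),np.uint8)
C[:480,:480]=crop(c['img'],x0,y0,80,80,6)
C[:240,480:800]=cv2.resize(w['img'],(320,240))
C=np.clip(C*1.5,0,255).astype(np.uint8)
for k in (0,20,40): 
  p=(proj(c,s['ee_pos']-k*A[:,2])-[x0,y0])*6;print(p);cv2.circle(C,tuple(int(i) for i in p),3,(0,0,255),-1)
print(x0,y0)
cv2.imwrite('pics/s2.png',C)"
```

```text
[ 486.90419237 -188.37298314  124.57604465] [[-0.433  0.844  0.315]
 [ 0.69   0.536 -0.487]
 [-0.58   0.007 -0.815]]
[243.6438962  240.58645322]
[237.94939353 222.11521427]
[232.097808   203.13444618]
246 152
```

View pics/s2.png

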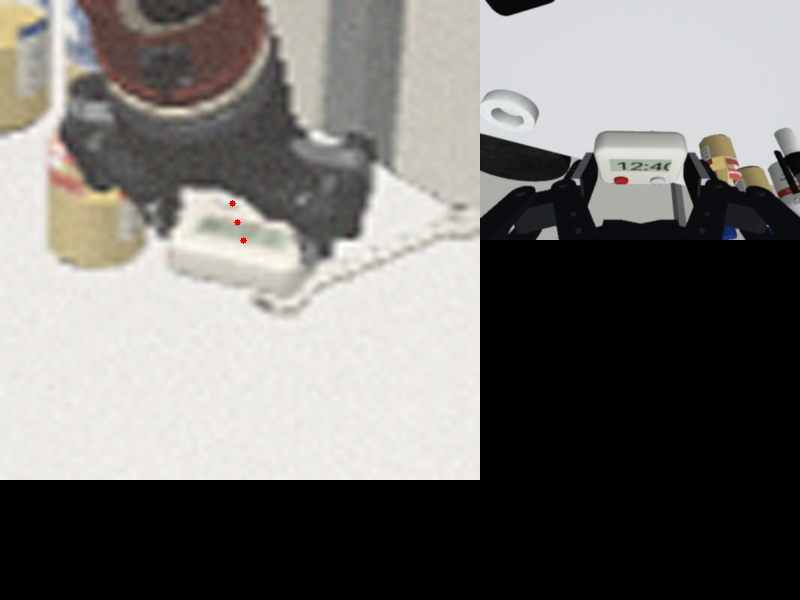

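The timer is held level in the jaws with its display up and buttons on the far side (red at 622,181 in the inset). Next I check its pose in the grip numerically.

```bash
python3 -c "
from h import *
w=dict(np.load('w4.npz'));s=sense();A=Ro.from_rotvec(s['tool_rot']).as_matrix();p=s['ee_pos']
t=np.radians(35)
# timer axes in tool frame
zt=np.array([0,0,1.]); 
_,R=pick(th=35);a=np.radians(122);X=np.array([np.cos(a),np.sin(a),0]);M=np.array([X,np.cross([0,0,1],X),[0,0,1]]).T
B=R.T@M  # timer axes in tool
def pt(q): return p+A@(B@(np.array(q,float)-[6.5,0,11.2]))
for n,q in dict(red=(-13,15,21),grey=(-13,-15,21),ul=(30,33,18),ur=(30,-33,18),ulb=(30,33,0),urb=(30,-33,0)).items(): print(n,proj(w,pt(q)).round(1))
for sx in(-11,11):
  for sz in (0,-7.5,-15): print('tip',sx,sz,proj(w,p+A@np.array([sx,33,sz])).round(1),proj(w,p+A@np.array([sx,-33,sz])).round(1))
im=w['img'];hsv=cv2.cvtColor(im,cv2.COLOR_BGR2HSV);m=((hsv[...,1]>150)&((hsv[...,0]<8)|(hsv[...,0]>172))&(hsv[...,2]>60)).astype(np.uint8)
n,l,st,ce=cv2.connectedComponentsWithStats(m);print([(st[i,4],ce[i].round(1)) for i in range(1,n) if st[i,4]>40])
cv2.imwrite('pics/w4.png',np.clip(crop(im,150,180,180,140,4.4)*1.6,0,255).astype(np.uint8))"
```

```text
red [222.6 290.6]
grey [281.1 290.5]
ul [171.4 243.6]
ur [330.1 243.4]
ulb [177.7 208.4]
urb [324.5 208.2]
tip -11 0 [318.4 275.4] [184.9 275.6]
tip -11 -7.5 [321.3 283.7] [181.6 283.9]
tip -11 -15 [324.4 292.9] [178.  293.1]
tip 11 0 [320.9 234.4] [182.  234.6]
tip 11 -7.5 [324.  241.1] [178.4 241.3]
tip 11 -15 [327.5 248.5] [174.4 248.7]
[(np.int32(195), array([225.4, 288.5])), (np.int32(61), array([492.2, 305.5]))]
```

View pics/w4.png

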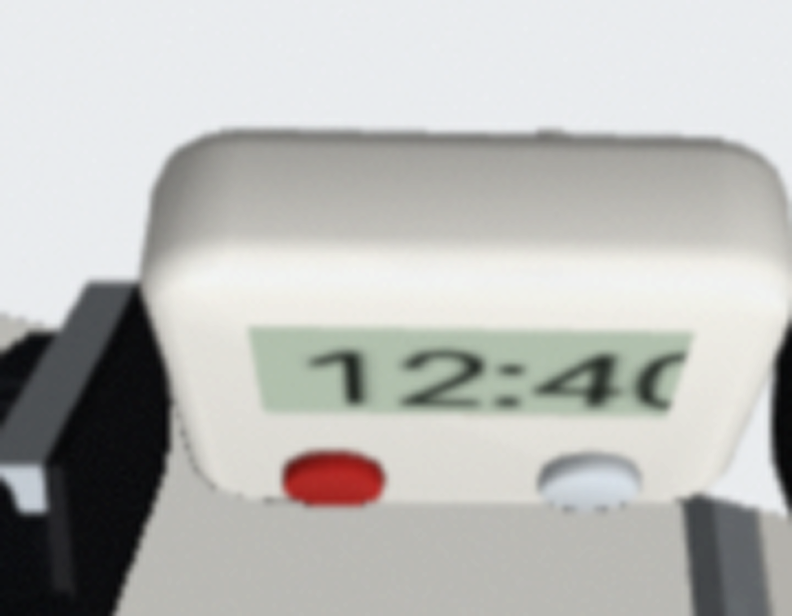

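The pads overlap only about 7 mm of the case, so I'll set it down and regrasp deeper.

>>> jog_arm(moves=[[0,0,0,0.9,0,1.3,1],[0,0,0,1.4,0,2.0,1],[0,0,0,1.4,0,2.0,1],[0,0,0,1.4,0,2.0,1],[0,0,0,0.7,0,1.0,1],[0,0,0,0.35,0,0.5,1],[0,0,0,0.23,0,0.32,1],[0,0,0,0,0,0,1]])

```text
time: 8.9
ee_pos: [484.0, -188.6, 11.2]
tool_rot: [1.238, 2.255, -0.396]
wrist_force: [-9.3, 4.3, 20.9]
finger_gap: 0.742
grasp_force: 52.3
```

>>> jog_arm(moves=[[0,0,0,0,0,0,-1],[0,0,0,0,0,0,-1],[0,0,0,0,0,0,-1],[0,0,0,0,0,0,-1],[0,0,0,0,0,0,-1]])

```text
time: 9.32
ee_pos: [485.6, -188.7, 8.8]
tool_rot: [1.243, 2.257, -0.391]
wrist_force: [0.4, 0.1, 0.4]
finger_gap: 1.002
grasp_force: 0.0
```

```bash
python3 -c "
from h import *
delta(*pick(th=35,tx=-1,tz=4))"
```

```text
t 9.32 pos [ 485.6 -188.7    8.8] F [0.4 0.1 0.4] gap 1.002 q [ 0.61  1.01 -0.88  2.33  1.92  1.25 -1.16]
rot deg [0.29 0.1  0.22] |w| 0.4 then shift cm (final axes) [-0.32  0.01  0.81]  (current axes) [-0.32  0.    0.81]
```

>>> jog_arm(moves=[[0,0,0,-0.16,0,0.4,-1],[0,0,0,-0.16,0,0.4,-1],[0,0,0,0,0,0,-1],[0,0,0,0,0,0,1],[0,0,0,0,0,0,1],[0,0,0,0,0,0,1],[0,0,0,0,0,0,1],[0,0,0,0,0,0,1],[0,0,0,0,0,0,1]], newtons=50)

```text
time: 10.07
ee_pos: [489.3, -194.5, 4.7]
tool_rot: [1.242, 2.257, -0.39]
wrist_force: [-3.0, 1.6, 5.6]
finger_gap: 0.759
grasp_force: 55.5
```

>>> jog_arm(moves=[[0,0,0,-0.57,0,-0.82,1],[0,0,0,-1.14,0,-1.64,1],[0,0,0,-1.14,0,-1.64,1],[0,0,0,-1.14,0,-1.64,1],[0,0,0,-1.14,0,-1.64,1],[0,0,0,-1.14,0,-1.64,1],[0,0,0,-1.14,0,-1.64,1],[0,0,0,0,0,0,1]])

```text
time: 10.73
ee_pos: [490.9, -193.9, 138.4]
tool_rot: [1.24, 2.25, -0.387]
wrist_force: [0.3, -0.4, -0.6]
finger_gap: 0.757
grasp_force: 55.2
```

```bash
cat >> h.py <<'E'
B35=None
def timer_axes():  # timer axes in tool frame
    _,R=pick(th=35);a=np.radians(122);X=np.array([np.cos(a),np.sin(a),0]);M=np.array([X,np.cross([0,0,1],X),[0,0,1]]).T
    return R.T@M
def red(w):
    hsv=cv2.cvtColor(w['img'],cv2.COLOR_BGR2HSV);m=((hsv[...,1]>150)&((hsv[...,0]<8)|(hsv[...,0]>172))&(hsv[...,2]>60)).astype(np.uint8)
    n,l,st,ce=cv2.connectedComponentsWithStats(m);return [(st[i,4],ce[i].round(1)) for i in range(1,n) if st[i,4]>40]
E
python3 -c "
from h import *
from bench import read_camera
w=read_camera('wrist');np.savez('w5.npz',**w);s=sense();A=Ro.from_rotvec(s['tool_rot']).as_matrix();p=s['ee_pos'];B=timer_axes()
print(p,s['finger_gap'],s['wrist_force'],red(w))
for o in([-1,0,4.],[0,0,6],[0,0,8]):
  print(o,[proj(w,p+A@(B@(np.array(q,float)-o))).round(1) for q in((-13,15,21),(-13,-15,21),(30,0,0),(30,0,18))])
g=cv2.cvtColor(w['img'],cv2.COLOR_BGR2GRAY)
for col in(240,256,272): print(col,g[150:330:3,col])"
```

```text
[ 489.9645397  -194.23426829  136.5716203 ] 0.7552558546571607 [ 1.0748262  -0.76474225 -0.7345236 ] [(np.int32(60), array([361.5, 242.7])), (np.int32(78), array([368.1, 259.4])), (np.int32(66), array([487.3, 289.4])), (np.int32(228), array([224.5, 295.6]))]
[-1, 0, 4.0] [array([220.1, 298.2]), array([282.3, 298.2]), array([250.4, 211.1]), array([249.9, 249.3])]
[0, 0, 6] [array([220.5, 295. ]), array([281.9, 294.9]), array([250.5, 208.6]), array([250., 246.])]
[0, 0, 8] [array([220.8, 291. ]), array([281.7, 290.9]), array([250.5, 204.8]), array([250.1, 241.5])]
240 [151 150 150 150 150 150 151 150 150 150 150 150 150 151 150 151 150 150
 151 151 143  82 101 105 108 111 114 118 120 125 139 149 153 153 152 151
 147 119 118 104 113 118 104 119 140 141 140 140 139 138 134 118 118 118
 118 118 118 118 118 118]
256 [150 150 150 150 149 150 150 150 150 150 150 150 150 150 150 151 151 150
 150 150 143  81 102 106 108 111 115 118 121 126 139 149 153 153 152 151
 147 119 110  46  47  98  96 113 143 141 140 139 139 138 137 118 118 118
 118 118 118 118 118 118]
272 [149 150 150 150 150 150 151 150 151 151 150 150 150 150 123 101 137 141
 139 136 130  81 102 106 109 112 115 118 120 126 140 150 152 152 153 151
 149 120 118 118 117 108 114 121 144 143 142 139 139 138 136 118 118 118
 118 118 118 118 118 118]
```

```bash
python3 -c "
from h import *
T=dict(np.load('top0.npz'));g=cv2.cvtColor(T['img'],cv2.COLOR_BGR2GRAY)
sub=cv2.resize(g[160:205,198:236],None,fx=8,fy=8,interpolation=cv2.INTER_CUBIC)
for th in(100,110,120):
  m=(sub>th).astype(np.uint8);n,l,st,ce=cv2.connectedComponentsWithStats(m)
  for i in range(1,n):
    if st[i,4]>400:
      ys,xs=np.where(l==i);z={0:81}.get(0) if st[i,4]<4000 else 42
      P=np.array([back(T,198+(x+.5)/8-.5,160+(y+.5)/8-.5,z)[:2] for x,y in zip(xs[::5],ys[::5])])
      c=P.mean(0);ev,V=np.linalg.eigh(np.cov(P.T));d=V[:,1];b=c-[614.5,66]
      r=cv2.minAreaRect(P.astype(np.float32))
      print(th,st[i,4],z,'c',c.round(1),'r',np.hypot(*b).round(1),'bearing',np.degrees(np.arctan2(b[1],b[0])).round(1)%360,'line',np.degrees(np.arctan2(d[1],d[0])).round(1)%180,'rect',np.round(r[0],1),np.round(r[1],1),round(r[2],1))
"
```

```text
100 4796 42 c [614.4  47. ] r 19.0 bearing 269.6 line 1.5 rect [612.8  45.8] [43.6 15.6] 4.2
100 4398 42 c [592.   16.7] r 54.2 bearing 245.5 line 150.7 rect [592.7  16. ] [ 9.7 63.1] 60.4
100 21009 42 c [574.9  -3.9] r 80.3 bearing 240.5 line 149.7 rect [576.3  -3.4] [32.3 87.8] 58.6
110 4215 42 c [614.8  47.7] r 18.3 bearing 270.8 line 2.4000000000000057 rect [613.6  46.5] [41.9 14.3] 4.2
110 2148 81 c [582.4  11.6] r 63.2 bearing 239.4 line 149.8 rect [583.   10.8] [ 5.7 56.6] 59.0
110 18267 42 c [574.4  -3.7] r 80.4 bearing 240.1 line 149.8 rect [576.   -3.6] [29.6 85.1] 58.4
120 3693 81 c [604.7  41.7] r 26.2 bearing 248.0 line 3.5999999999999943 rect [603.8  40.8] [39.  12.4] 4.2
120 14875 42 c [572.7  -3.1] r 80.8 bearing 238.8 line 148.1 rect [572.5  -1.7] [26.8 75.2] 58.5
```

```bash
python3 - <<'E'
from h import *
S=dict(np.load('scene0.npz'));T=dict(np.load('top0.npz'))
def P(ang,r,y,z):
    a=np.radians(ang);o=np.array([np.cos(a),np.sin(a),0]);Y=np.array([o[1],-o[0],0])
    return np.array([614.5,66,0])+o*r+Y*y+np.array([0,0,z])
def draw(im,c,ang,x0,y0,k):
    def pl(pts,col):
        q=[((proj(c,P(ang,*p))-[x0,y0]+.5)*k-.5) for p in pts];cv2.polylines(im,[np.array(q,np.int32)],False,col,1)
    pl([(91,-35.5,42),(91,35.5,42)],(0,0,255));pl([(69,-35.5,81),(69,35.5,81)],(0,255,0))
    for s in(-1,1): pl([(91,35.5*s,33),(69,35.5*s,33),(69,35.5*s,53),(91,35.5*s,53),(91,35.5*s,33)],(255,0,0))
    pl([(69,-35.5,33),(69,35.5,33)],(255,0,255))
C=np.zeros((600,800,3),np.uint8)
for j,ang in enumerate((240,237)):
    a=np.clip(crop(T['img'],198,158,40,46,9.5)[:300*2]*1.5,0,255).astype(np.uint8).copy();draw(a,T,ang,198,158,9.5)
    b=np.clip(crop(S['img'],200,205,30,35,9.5)*1.5,0,255).astype(np.uint8).copy();draw(b,S,ang,200,205,9.5)
    a=cv2.resize(a,(240,276));b=b[:300]
    a=a
    if j==0:
        big=np.clip(crop(T['img'],198,158,40,46,10)*1.5,0,255).astype(np.uint8).copy();draw(big,T,ang,198,158,10);C[:460,:400]=big
        bb=np.clip(crop(S['img'],200,200,30,40,13)*1.5,0,255).astype(np.uint8).copy();draw(bb,S,ang,200,200,13);C[:520,405:795]=bb
cv2.imwrite('pics/slot.png',C)
E
```

```text
(no output)
```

View pics/slot.png

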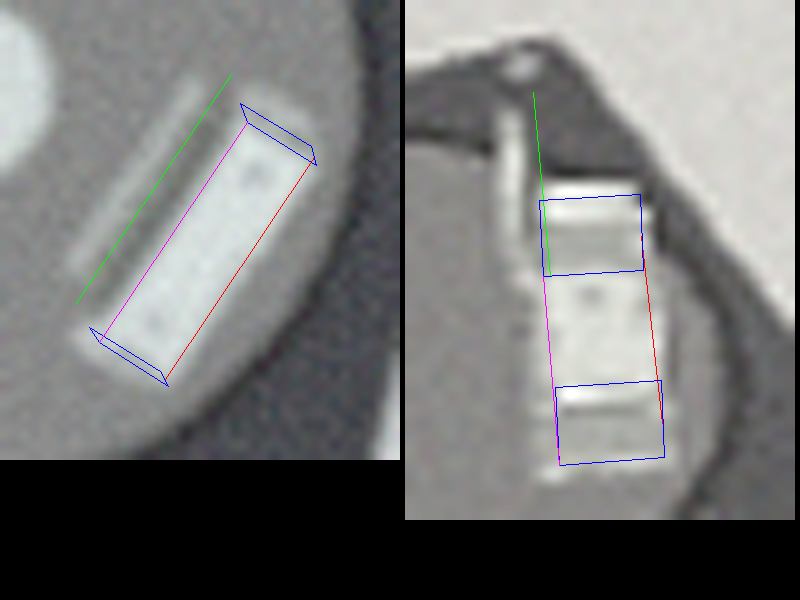

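The 240° slot model overlays the holder well in both views: the floor edges match at (100,340)-(312,160) on the left and (545,270)-(660,460) on the right. Computing the place pose.

```bash
cat >> h.py <<'E'
def place(dz=0,out=0,ang=240,side=0,o=(-1,0,4.5),tilt=0,c=(614.5,66)):
    a=np.radians(ang);Z=np.array([np.cos(a),np.sin(a),0]);X=np.array([0,0,1.]);Y=np.cross(Z,X);M=np.array([X,Y,Z]).T
    M=Ro.from_rotvec(np.radians(tilt)*Y).as_matrix()@M
    foot=np.array([*c,0])+80*Z+out*Z+side*Y+np.array([0,0,33+dz])
    org=foot-M@np.array([-30,0,9.]);return org+M@np.array(o,float), M@timer_axes().T
E
python3 -c "
from h import *
delta(*place(dz=80,out=0));print(*place())"
```

```text
t 10.78 pos [ 490.  -194.2  136.6] F [ 1.1 -0.8 -0.7] gap 0.755 q [ 0.72  0.71 -1.    2.26  1.62  1.1  -0.85]
rot deg [-11.42  80.29  67.68] |w| 105.6 then shift cm (final axes) [12.61 -2.23 17.07]  (current axes) [ 9.39 17.76 -7.19]
[576.75         0.61508201  62.        ] [[ 2.86788218e-01  8.66025404e-01  4.09576022e-01]
 [ 4.96731765e-01 -5.00000000e-01  7.09406480e-01]
 [ 8.19152044e-01  9.18735672e-19 -5.73576436e-01]]
```

>>> jog_arm(moves=[[-0.71,5.02,4.23,0,0,-0.3,1],[-0.71,5.02,4.23,0,0,-0.3,1],[-0.71,5.02,4.23,0,0,-0.3,1],[-0.71,5.02,4.23,0,0,-0.3,1],[-0.71,5.02,4.23,0,0,0,1],[-0.71,5.02,4.23,0,0,0,1],[-0.71,5.02,4.23,0,0,0,1],[-0.71,5.02,4.23,0,0,0,1]])

```text
time: 11.45
ee_pos: [485.4, -190.2, 144.2]
tool_rot: [2.138, 2.214, 0.445]
wrist_force: [-1.3, -0.7, -1.0]
finger_gap: 0.755
grasp_force: 55.2
```

>>> jog_arm(moves=[[-0.71,5.02,4.23,0,0,0,1],[-0.71,5.02,4.23,0,0,0,1],[-0.71,5.02,4.23,0,0,0,1],[-0.71,5.02,4.23,0,0,0,1],[-0.71,5.02,4.23,0,0,0,1],[-0.71,5.02,4.23,0,0,0,1],[-0.71,5.02,4.23,0,0,0,1],[-0.71,5.02,4.23,0,0,0,1],[0,0,0,0,0,0,1]])

```text
time: 12.2
ee_pos: [483.2, -192.2, 138.9]
tool_rot: [-2.115, -1.201, -1.089]
wrist_force: [-1.3, -0.6, -1.7]
finger_gap: 0.76
grasp_force: 55.2
```

```bash
python3 -c "
from h import *
delta(*place(dz=80,out=0))"
```

```text
t 12.2 pos [ 483.2 -192.2  138.9] F [-1.3 -0.6 -1.7] gap 0.76 q [ 1.49  1.21 -1.31  1.9   0.27  0.7  -0.21]
rot deg [-0.28 -0.02 -0.96] |w| 1.0 then shift cm (final axes) [12.51 -1.54 17.33]  (current axes) [12.48 -1.67 17.34]
```

>>> jog_arm(moves=[[-0.28,0,-0.96,1.2,-0.15,1.7,1],[0,0,0,1.25,-0.15,1.7,1],[0,0,0,1.25,-0.15,1.7,1],[0,0,0,1.25,-0.15,1.7,1],[0,0,0,1.25,-0.15,1.75,1],[0,0,0,1.25,-0.15,1.75,1],[0,0,0,1.25,-0.15,1.75,1],[0,0,0,1.25,-0.15,1.75,1],[0,0,0,1.25,-0.2,1.75,1],[0,0,0,1.25,-0.2,1.75,1]])

```text
time: 13.03
ee_pos: [577.1, 5.4, 147.1]
tool_rot: [-2.108, -1.24, -1.103]
wrist_force: [-0.4, 0.5, -0.3]
finger_gap: 0.756
grasp_force: 55.3
```

>>> jog_arm(moves=[[0,0,0,0,0,0,1]])

```text
time: 13.12
ee_pos: [576.7, 9.5, 148.9]
tool_rot: [-2.1, -1.247, -1.103]
wrist_force: [-0.1, 0.6, 0.4]
finger_gap: 0.752
grasp_force: 55.2
```

```bash
python3 -c "
from h import *
delta(*place(dz=80,out=0))
delta(*place(dz=40,out=0))"
```

```text
t 13.12 pos [576.7   9.5 148.9] F [-0.1  0.6  0.4] gap 0.752 q [ 1.08  1.1  -1.23  2.03  0.25  0.26 -0.41]
rot deg [-0.32  0.05  1.22] |w| 1.3 then shift cm (final axes) [-1.    0.45 -0.23]  (current axes) [-1.01  0.43 -0.23]
t 13.12 pos [576.7   9.5 148.9] F [-0.1  0.6  0.4] gap 0.752 q [ 1.08  1.1  -1.23  2.03  0.25  0.26 -0.41]
rot deg [-0.32  0.05  1.22] |w| 1.3 then shift cm (final axes) [-4.28  0.45  2.06]  (current axes) [-4.29  0.37  2.07]
```

>>> jog_arm(moves=[[-0.3,0,1.2,-1.0,0.4,-0.2,1],[0,0,0,-0.8,0,0.57,1],[0,0,0,-0.8,0,0.57,1],[0,0,0,-0.8,0,0.57,1],[0,0,0,-0.8,0,0.57,1],[0,0,0,0,0,0,1],[0,0,0,0,0,0,1]])

```text
time: 13.7
ee_pos: [576.7, -4.9, 99.9]
tool_rot: [-2.122, -1.206, -1.099]
wrist_force: [-0.2, -0.3, -0.1]
finger_gap: 0.754
grasp_force: 55.2
```

```bash
python3 -c "
from h import *
from bench import read_camera
delta(*place(dz=40,out=0));delta(*place(dz=14,out=0))
w=read_camera('wrist');print(red(w));g=cv2.cvtColor(w['img'],cv2.COLOR_BGR2GRAY);print(g[195:225:2,256])
c=read_camera('scene');np.savez('s3.npz',**c);print(red(c))"
```

```text
t 13.7 pos [576.7  -4.9  99.9] F [-0.2 -0.3 -0.1] gap 0.754 q [ 1.07  1.17 -1.16  2.03  0.28  0.21 -0.38]
rot deg [ 0.33  0.07 -0.58] |w| 0.7 then shift cm (final axes) [ 0.45 -0.27  0.27]  (current axes) [ 0.45 -0.28  0.27]
t 13.7 pos [576.7  -4.9  99.9] F [-0.2 -0.3 -0.1] gap 0.754 q [ 1.07  1.17 -1.16  2.03  0.28  0.21 -0.38]
rot deg [ 0.33  0.07 -0.58] |w| 0.7 then shift cm (final axes) [-1.68 -0.27  1.76]  (current axes) [-1.68 -0.27  1.76]
[(np.int32(1174), array([193.7,  29.6])), (np.int32(1493), array([49.6, 75.7])), (np.int32(231), array([224.2, 295.7]))]
[140 140 140 140 140 139 143 194 210 191 201 207 206 207 206]
[]
```

>>> jog_arm(moves=[[0.3,0,-0.6,0.35,-0.27,0.4,1],[0,0,0,-0.5,0,0.34,1],[0,0,0,-0.5,0,0.34,1],[0,0,0,-0.5,0,0.34,1],[0,0,0,-0.5,0,0.34,1],[0,0,0,0,0,0,1],[0,0,0,0,0,0,1],[0,0,0,0,0,0,1]])

```text
time: 14.47
ee_pos: [577.5, 0.9, 77.3]
tool_rot: [-2.114, -1.222, -1.101]
wrist_force: [0.2, -0.0, 0.1]
finger_gap: 0.753
grasp_force: 55.3
```

```bash
python3 -c "
from h import *
delta(*place(dz=14,out=0));delta(*place(dz=4,out=0))"
```

```text
t 14.47 pos [577.5   0.9  77.3] F [ 0.2 -0.   0.1] gap 0.753 q [ 1.05  1.2  -1.13  2.04  0.3   0.17 -0.36]
rot deg [0.08 0.06 0.12] |w| 0.2 then shift cm (final axes) [-0.14 -0.05  0.03]  (current axes) [-0.14 -0.05  0.03]
t 14.47 pos [577.5   0.9  77.3] F [ 0.2 -0.   0.1] gap 0.753 q [ 1.05  1.2  -1.13  2.04  0.3   0.17 -0.36]
rot deg [0.08 0.06 0.12] |w| 0.2 then shift cm (final axes) [-0.96 -0.05  0.6 ]  (current axes) [-0.96 -0.05  0.6 ]
```

>>> jog_arm(moves=[[0,0,0,-0.22,-0.05,0.13,1],[0,0,0,-0.18,0,0.12,1],[0,0,0,-0.18,0,0.12,1],[0,0,0,-0.18,0,0.12,1],[0,0,0,-0.18,0,0.12,1],[0,0,0,0,0,0,1],[0,0,0,0,0,0,1]])

```text
time: 15.05
ee_pos: [576.7, 0.7, 65.8]
tool_rot: [-2.114, -1.222, -1.1]
wrist_force: [0.9, 0.2, -1.1]
finger_gap: 0.757
grasp_force: 55.3
```

```bash
python3 -c "
from h import *
delta(*place(dz=4,out=0));delta(*place(dz=-1,out=0));print(sense()['moment'])"
```

```text
t 15.05 pos [576.7   0.7  65.8] F [ 0.9  0.2 -1.1] gap 0.757 q [ 1.05  1.22 -1.12  2.04  0.31  0.16 -0.35]
rot deg [0.07 0.08 0.1 ] |w| 0.1 then shift cm (final axes) [ 0.01  0.01 -0.01]  (current axes) [ 0.01  0.01 -0.01]
t 15.05 pos [576.7   0.7  65.8] F [ 0.9  0.2 -1.1] gap 0.757 q [ 1.05  1.22 -1.12  2.04  0.31  0.16 -0.35]
rot deg [0.07 0.08 0.1 ] |w| 0.1 then shift cm (final axes) [-0.4   0.01  0.27]  (current axes) [-0.4   0.01  0.28]
[-0.83563464  0.44044765  0.00292586]
```

>>> jog_arm(moves=[[0,0,0,-0.08,0,0.06,1],[0,0,0,-0.08,0,0.06,1],[0,0,0,-0.08,0,0.06,1],[0,0,0,0,0,0,1],[0,0,0,0,0,0,1]])

```text
time: 15.47
ee_pos: [576.8, 0.8, 62.9]
tool_rot: [-2.114, -1.222, -1.1]
wrist_force: [-0.6, -0.2, -0.8]
finger_gap: 0.753
grasp_force: 55.3
```

>>> jog_arm(moves=[[0,0,0,-0.08,0,0.06,1],[0,0,0,-0.08,0,0.06,1],[0,0,0,0,0,0,1]])

```text
time: 15.72
ee_pos: [576.9, 0.8, 61.0]
tool_rot: [-2.114, -1.222, -1.1]
wrist_force: [-0.8, -0.3, -0.0]
finger_gap: 0.758
grasp_force: 55.2
```

>>> jog_arm(moves=[[0,0,0,-0.08,0,0.06,1],[0,0,0,0,0,0,1]])

```text
time: 15.88
ee_pos: [577.6, 0.9, 60.8]
tool_rot: [-2.113, -1.223, -1.103]
wrist_force: [0.4, -1.2, 2.2]
finger_gap: 0.753
grasp_force: 55.4
```

>>> jog_arm(moves=[[0,0,0,-0.08,0,0.06,1],[0,0,0,0,0,0,1]])

```text
time: 16.05
ee_pos: [578.2, 1.0, 60.7]
tool_rot: [-2.113, -1.223, -1.106]
wrist_force: [0.2, -1.6, 5.2]
finger_gap: 0.758
grasp_force: 55.6
```

>>> jog_arm(moves=[[0,0,0,-0.08,0,0.06,1],[0,0,0,0,0,0,1]])

```text
time: 16.22
ee_pos: [578.9, 1.1, 60.6]
tool_rot: [-2.112, -1.223, -1.109]
wrist_force: [0.6, -2.4, 8.1]
finger_gap: 0.756
grasp_force: 55.7
```

>>> jog_arm(moves=[[0,0,0,0.16,0,-0.12,1],[0,0,0,0,0,0,1],[0,0,0,0,0,0,0.4],[0,0,0,0,0,0,-1],[0,0,0,0,0,0,-1],[0,0,0,0,0,0,-1],[0,0,0,0,0,0,-1]])

```text
time: 16.8
ee_pos: [576.4, 0.8, 59.3]
tool_rot: [-2.114, -1.222, -1.098]
wrist_force: [0.2, 0.7, -0.2]
finger_gap: 0.999
grasp_force: 0.0
```

```bash
python3 -c "
from h import *
from bench import read_camera
delta(*place(dz=-1,out=0))
w=read_camera('wrist');print(red(w));np.savez('w6.npz',**w);g=cv2.cvtColor(w['img'],cv2.COLOR_BGR2GRAY);print(g[195:225:2,256])
for T in(0,5,-5):
  p,R=place(tilt=0);M=R@timer_axes();M=Ro.from_rotvec(np.radians(T)*M[:,1]).as_matrix()@M
  a=np.radians(240);foot=np.array([614.5+80*np.cos(a),66+80*np.sin(a),33]);org=foot-M@np.array([-30,0,9.])
  print(T,[proj(w,org+M@np.array(q,float)).round(1) for q in((-13,15,21),(-13,-15,21),(30,0,0),(30,0,18))])
cv2.imwrite('pics/w6.png',np.clip(cv2.resize(w['img'],(800,600))*1.4,0,255).astype(np.uint8))"
```

```text
t 16.8 pos [576.4   0.8  59.3] F [ 0.2  0.7 -0.2] gap 0.999 q [ 1.04  1.23 -1.11  2.04  0.32  0.15 -0.35]
rot deg [0.02 0.14 0.06] |w| 0.2 then shift cm (final axes) [ 0.15  0.04 -0.1 ]  (current axes) [ 0.15  0.04 -0.1 ]
[(np.int32(1776), array([38.1, 42.8])), (np.int32(225), array([225.3, 296. ]))]
[217 218 214 178 149 134 194 217 186 198 208 211 210 211 211]
0 [array([226.6, 300.2]), array([291. , 300.2]), array([259.3, 209.9]), array([259.5, 249.7])]
5 [array([226.7, 296.2]), array([291. , 296.2]), array([259.2, 201.1]), array([259.4, 236.6])]
-5 [array([226.6, 304.1]), array([291. , 304.1]), array([259.4, 220. ]), array([259.6, 263.9])]
```

View pics/w6.png

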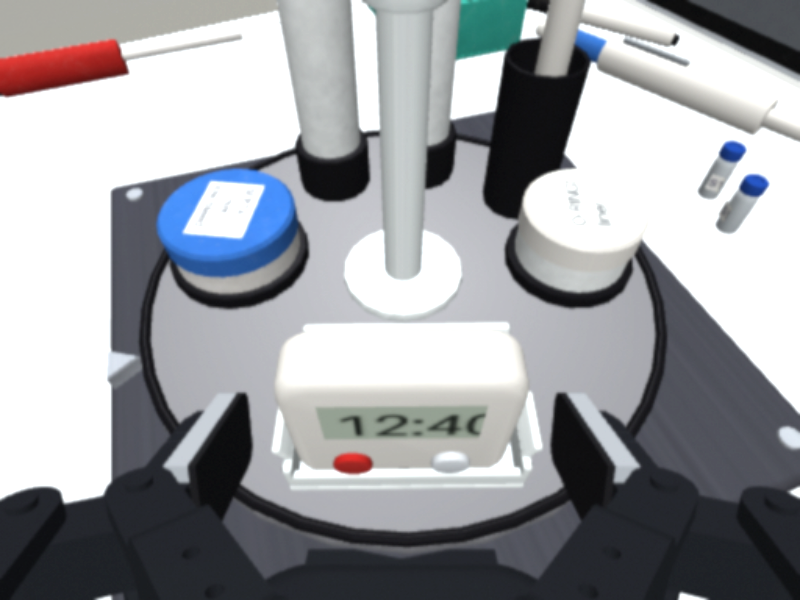

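The timer stands upright in the slot, between the cheeks and behind the lip, display outward (sides 280–525, lip at y≈480), and the fingers are clear. Retreating.

>>> jog_arm(moves=[[0,0,0,0.1,0.04,-0.3,-1],[0,0,0,0,0,-0.8,-1],[0,0,0,0,0,-1.2,-1],[0,0,0,0,0,-1.7,-1],[0,0,0,0,0,-2,-1],[0,0,0,0,0,-2,-1],[0,0,0,0,0,-2,-1],[0,0,0,0,0,-2,-1],[0,0,0,0,0,-2,-1],[0,0,0,0,0,0,-1]])

```text
time: 17.68
ee_pos: [520.4, -101.9, 142.8]
tool_rot: [-2.12, -1.219, -1.105]
wrist_force: [0.5, -0.2, 0.0]
finger_gap: 1.001
grasp_force: 0.0
```

```bash
cat >> h.py <<'E'
def knob(z=147,yaw=-30,c=(614.4,66)):
    a=np.radians(yaw);return np.array([*c,z]),frame((0,0,-1),(np.cos(a),np.sin(a),0))
E
python3 -c "
from h import *
from bench import read_camera
delta(*knob(225))
w=read_camera('wrist')
for T in(0,):
  p,R=place(tilt=0);M=R@timer_axes()
  a=np.radians(240);foot=np.array([614.5+80*np.cos(a),66+80*np.sin(a),33]);org=foot-M@np.array([-30,0,9.])
  print(T,[proj(w,org+M@np.array(q,float)).round(1) for q in((-13,15,21),(-13,-15,21),(30,0,0),(30,0,18))],red(w))
"
```

```text
t 17.68 pos [ 520.4 -101.9  142.8] F [ 0.5 -0.2  0. ] gap 1.001 q [ 1.34  1.15 -1.28  2.01  0.26  0.46 -0.3 ]
rot deg [  0.46 -54.88  -0.18] |w| 54.9 then shift cm (final axes) [19.25 -0.25 -8.22]  (current axes) [17.8  -0.33 11.01]
0 [array([236.4, 204.6]), array([270.3, 204.5]), array([253.2, 152.9]), array([253.2, 169.1])] [(np.int32(644), array([215.5,  19. ])), (np.int32(894), array([91. , 57.8])), (np.int32(74), array([235.5, 203.7]))]
```

>>> jog_arm(moves=[[0,-6.1,0,0,0,0,-1],[0,-6.1,0,0,0,0,-1],[0,-6.1,0,0,0,0,-1],[0,-6.1,0,0,0,0,-1],[0,-6.1,0,0,0,0,-1],[0,-6.1,0,0,0,0,-1],[0,-6.1,0,0,0,0,-1],[0,-6.1,0,0,0,0,-1],[0,-6.1,0,0,0,0,-1],[0,0,0,0,0,0,-1]])

```text
time: 18.57
ee_pos: [522.9, -88.6, 143.0]
tool_rot: [2.706, 1.59, 0.01]
wrist_force: [0.6, 2.1, 0.4]
finger_gap: 0.999
grasp_force: 0.0
```

>>> jog_arm(moves=[[0,0,0,0,0,-2,-1],[0,0,0,0,0,-2.2,-1],[0,0,0,0,0,-2.2,-1],[0,0,0,0,0,-2.2,-1],[0,0,0,0,0,0,-1],[0,0,0,0,0,0,-1]])

```text
time: 19.07
ee_pos: [519.8, -97.7, 227.5]
tool_rot: [2.718, 1.571, 0.005]
wrist_force: [0.1, 0.6, -0.6]
finger_gap: 1.0
grasp_force: 0.0
```

```bash
python3 -c "
from h import *
delta(*knob(225))"
```

```text
t 19.07 pos [519.8 -97.7 227.5] F [ 0.1  0.6 -0.6] gap 1.0 q [ 0.62  0.51 -0.72  1.77  0.39  1.01 -0.77]
rot deg [ 0.19 -0.1   0.04] |w| 0.2 then shift cm (final axes) [1.891e+01 1.000e-02 2.500e-01]  (current axes) [18.91  0.02  0.28]
```

>>> jog_arm(moves=[[0,0,0,1.5,0,0,-1],[0,0,0,2.2,0,0,-1],[0,0,0,2.5,0,0,-1],[0,0,0,2.5,0,0,-1],[0,0,0,2.5,0,0,-1],[0,0,0,2.5,0,0,-1],[0,0,0,2.5,0,0,-1],[0,0,0,1.7,0,0,-1],[0,0,0,1.0,0,0,-1],[0,0,0,0,0,0,-1]])

```text
time: 19.9
ee_pos: [613.8, 68.3, 225.5]
tool_rot: [-2.716, -1.576, -0.0]
wrist_force: [-0.5, 1.1, 0.1]
finger_gap: 1.003
grasp_force: 0.0
```

>>> jog_arm(moves=[[0,0,0,0,0,0,-1],[0,0,0,0,0,0,-1]])

```text
time: 20.07
ee_pos: [613.7, 63.7, 226.4]
tool_rot: [2.72, 1.567, -0.002]
wrist_force: [0.8, -0.3, 1.1]
finger_gap: 0.999
grasp_force: 0.0
```

```bash
python3 -c "
from h import *
from bench import read_camera
delta(*knob(147))
w=read_camera('wrist');g=cv2.cvtColor(w['img'],cv2.COLOR_BGR2GRAY)
t=read_camera('top');print(proj(w,[614.4,66,178]),proj(w,[614.4,66,150]))
a=np.radians(240);foot=np.array([614.5+80*np.cos(a),66+80*np.sin(a),33]);print(proj(w,foot+[0,0,60]),red(w))
"
```

```text
t 20.07 pos [613.7  63.7 226.4] F [ 0.8 -0.3  1.1] gap 0.999 q [ 0.25  0.65 -0.68  1.52  0.43  1.13 -1.04]
rot deg [ 0.1   0.13 -0.09] |w| 0.2 then shift cm (final axes) [ 0.23 -0.05  7.94]  (current axes) [ 0.25 -0.07  7.94]
[256.63322674 219.24713126] [256.57435237 204.78560531]
[256.71351178 266.12606056] [(np.int32(1801), array([203.6, 100.9]))]
```

>>> jog_arm(moves=[[0,0,0,0.25,-0.06,0.6,-1],[0,0,0,0,0,1.5,-1],[0,0,0,0,0,1.5,-1],[0,0,0,0,0,1.5,-1],[0,0,0,0,0,1.5,-1],[0,0,0,0,0,0.9,-1],[0,0,0,0,0,0.4,-1],[0,0,0,0,0,0,-1],[0,0,0,0,0,0,-1],[0,0,0,0,0,0,-1]])

```text
time: 21.0
ee_pos: [615.9, 68.4, 149.3]
tool_rot: [2.719, 1.57, 0.005]
wrist_force: [0.3, 0.2, 0.0]
finger_gap: 0.999
grasp_force: 0.0
```

```bash
python3 -c "
from h import *
delta(*knob(147))"
```

```text
t 21.0 pos [615.9  68.4 149.3] F [0.3 0.2 0. ] gap 0.999 q [ 0.22  0.73 -0.63  1.61  0.5   0.97 -1.1 ]
rot deg [ 0.22 -0.1  -0.  ] |w| 0.2 then shift cm (final axes) [-0.28 -0.    0.23]  (current axes) [-0.28 -0.01  0.23]
```

>>> jog_arm(moves=[[0,0,0,-0.22,0,0.2,-1],[0,0,0,0,0,0,0],[0,0,0,0,0,0,0.5],[0,0,0,0,0,0,1],[0,0,0,0,0,0,1],[0,0,0,0,0,0,1],[0,0,0,0,0,0,1],[0,0,0,0,0,0,1]], newtons=40)

```text
time: 21.67
ee_pos: [614.8, 65.9, 146.8]
tool_rot: [2.718, 1.569, 0.004]
wrist_force: [0.2, -1.3, 3.2]
finger_gap: 0.402
grasp_force: 40.0
```

```bash
python3 -c "
from h import *
from bench import read_camera
delta(*knob(147,-100.5))
w=read_camera('wrist');np.savez('w7.npz',**w);s=sense();A=Ro.from_rotvec(s['tool_rot']).as_matrix();a=np.radians(240);print(red(w),s['joint_positions'])
M=np.array([[0,0,1],np.cross([np.cos(a),np.sin(a),0],[0,0,1]),[np.cos(a),np.sin(a),0]]).T;foot=np.array([614.5+80*np.cos(a),66+80*np.sin(a),33]);org=foot-M@np.array([-30,0,9.])
for q in((30,33,18),(30,-33,18),(30,33,0),(30,-33,0)):print(q,proj(w,org+M@np.array(q,float)).round(1))
"
```

```text
t 21.67 pos [614.8  65.9 146.8] F [ 0.2 -1.3  3.2] gap 0.402 q [ 0.22  0.73 -0.63  1.61  0.5   0.97 -1.1 ]
rot deg [ 0.18 -0.18 70.49] |w| 70.5 then shift cm (final axes) [-0.04  0.   -0.02]  (current axes) [-0.02 -0.04 -0.02]
[(np.int32(4341), array([176.4, 109.5]))] [ 0.22229751  0.72637874 -0.63276872  1.61157438  0.50040186  0.9671378
 -1.10257842]
(30, 33, 18) [210.6 336.5]
(30, -33, 18) [302.8 336.2]
(30, 33, 0) [209.5 315. ]
(30, -33, 0) [303.8 314.8]
```

>>> jog_arm(moves=[[0,0,2,0,0,0,1],[0,0,4,0,0,0,1],[0,0,5,0,0,0,1],[0,0,5,0,0,0,1],[0,0,5,0,0,0,1],[0,0,5,0,0,0,1],[0,0,4,0,0,0,1],[0,0,2,0,0,0,1],[0,0,0,0,0,0,1]])

```text
time: 22.47
ee_pos: [614.6, 66.2, 146.8]
tool_rot: [3.046, 0.759, 0.005]
wrist_force: [1.1, -1.0, 3.0]
finger_gap: 0.405
grasp_force: 40.1
```

```bash
python3 -c "
from h import *
delta(*knob(147,-100.5));print(sense()['moment'],sense()['grasp_force'])"
```

```text
t 22.47 pos [614.6  66.2 146.8] F [ 1.1 -1.   3. ] gap 0.405 q [ 0.14  0.69 -0.48  1.61  0.38  0.93 -1.56]
rot deg [ 0.12 -0.19 38.47] |w| 38.5 then shift cm (final axes) [-0.01  0.02 -0.02]  (current axes) [-0.02  0.01 -0.02]
[-0.42901998 -0.19656765 -0.03131652] 40.11038033757359
```

>>> jog_arm(moves=[[0,0,2,0,0,0,1],[0,0,4,0,0,0,1],[0,0,5,0,0,0,1],[0,0,6,0,0,0,1],[0,0,6,0,0,0,1],[0,0,5.5,0,0,0,1],[0,0,5,0,0,0,1],[0,0,3,0,0,0,1],[0,0,1.5,0,0,0,1],[0,0,0,0,0,0,1]])

```text
time: 23.3
ee_pos: [614.5, 66.6, 146.8]
tool_rot: [3.129, -0.272, 0.005]
wrist_force: [1.0, 0.1, 5.1]
finger_gap: 0.402
grasp_force: 40.2
```

>>> jog_arm(moves=[[0,0,0,0,0,0,1],[0,0,0,0,0,0,1],[0,0,0,0,0,0,1]])

```text
time: 23.55
ee_pos: [614.5, 66.6, 146.8]
tool_rot: [-3.13, 0.272, -0.005]
wrist_force: [0.7, 0.4, 5.4]
finger_gap: 0.402
grasp_force: 40.3
```

```bash
python3 - <<'E'
from h import *
from bench import read_camera
delta(*knob(147,-100.5))
w=read_camera('wrist');S=read_camera('scene');T=read_camera('top');np.savez('w8.npz',**w);np.savez('s8.npz',**S);np.savez('t8.npz',**T)
# predicted timer points in each view for deck bearing b (outward), compare red button
def pts(b):
    a=np.radians(b);o=np.array([np.cos(a),np.sin(a),0]);M=np.array([[0,0,1],np.cross(o,[0,0,1]),o]).T
    foot=np.array([614.5,66,33])+80*o;org=foot-M@np.array([-30,0,9.]);return [org+M@np.array(q,float) for q in((-13,15,21),(30,33,9),(30,-33,9),(30,0,9))]
for n,c in(('w',w),('s',S),('t',T)):
    print(n,red(c),{b:[proj(c,p).round(1).tolist() for p in pts(b)] for b in(166.5,169.5,172.5)})
# plinth yaw from both bits: front corner marks and nose
print('nose dir top',proj(T,[494,88,24]))
for n,c in(('s',S),('t',T)):
    g=c['img'].astype(int);m=((g[...,2]-g[...,1]>25)&(g[...,2]>70)).astype(np.uint8);k,l,st,ce=cv2.connectedComponentsWithStats(m);print(n,[(int(st[i,4]),ce[i].round(1).tolist()) for i in range(1,k) if 3<st[i,4]<60])
E
```

```text
t 23.55 pos [614.5  66.6 146.8] F [0.7 0.4 5.4] gap 0.402 q [ 0.04  0.67 -0.3   1.62  0.24  0.89 -2.1 ]
rot deg [-0.02 -0.19  0.56] |w| 0.6 then shift cm (final axes) [ 0.    0.06 -0.02]  (current axes) [-0.    0.06 -0.02]
w [(np.int32(4322), array([176.9, 109.7]))] {166.5: [[235.3, 300.4], [206.7, 320.6], [300.1, 325.6], [253.5, 323.1]], 169.5: [[241.0, 301.4], [212.7, 322.9], [306.2, 323.7], [259.5, 323.3]], 172.5: [[246.8, 302.2], [218.7, 324.9], [312.3, 321.6], [265.4, 323.2]]}
s [] {166.5: [[190.2, 244.4], [180.9, 230.0], [205.5, 224.2], [193.3, 227.1]], 169.5: [[192.0, 244.1], [182.7, 230.0], [206.8, 223.4], [194.9, 226.7]], 172.5: [[193.9, 243.7], [184.5, 229.9], [208.0, 222.7], [196.4, 226.2]]}
t [(np.int32(137), array([315.4,  60.6])), (np.int32(215), array([ 73.9, 203.7]))] {166.5: [[176.0, 197.1], [167.1, 187.4], [192.4, 194.5], [179.7, 190.9]], 169.5: [[177.7, 197.9], [168.5, 188.5], [194.2, 194.3], [181.4, 191.4]], 172.5: [[179.4, 198.5], [170.0, 189.5], [196.0, 193.9], [183.0, 191.7]]}
nose dir top [182.22108915 212.05144246]
s [(18, [318.7, 2.1]), (6, [151.8, 72.5]), (11, [221.5, 159.8]), (23, [257.4, 176.0]), (14, [267.3, 177.4]), (14, [256.6, 181.7]), (8, [267.5, 183.0]), (14, [191.5, 244.5]), (6, [343.3, 295.8]), (6, [420.0, 309.5]), (11, [401.5, 323.9]), (4, [385.2, 360.8]), (5, [385.6, 373.2])]
t [(4, [304.8, 81.0]), (38, [310.3, 140.6]), (4, [164.5, 368.5])]
```

```bash
python3 - <<'E'
from h import *
w,S,T,T0,S0=[dict(np.load(f)) for f in('w8.npz','s8.npz','t8.npz','top0.npz','scene0.npz')]
ax=np.array([614.5,66])
def fr(x,y,z,yaw): c,s=np.cos(yaw),np.sin(yaw);return np.array([ax[0]+c*x-s*y,ax[1]+s*x+c*y,z])
def blob(c,p,r=4):
    u,v=np.round(p).astype(int);g=cv2.cvtColor(c['img'],cv2.COLOR_BGR2GRAY)[v-r:v+r+1,u-r:u+r+1].astype(float);g=np.clip(g-np.percentile(g,60)-8,0,None)
    yy,xx=np.mgrid[-r:r+1,-r:r+1];return np.array([u+(g*xx).sum()/g.sum(),v+(g*yy).sum()/g.sum()]) if g.sum()>0 else None
q=lambda U,V:(130+(U+.5)/5-.5,110+(V+.5)/5-.5)
P=[back(T0,*blob(T0,q(*c)),17)[:2] for c in((178,55),(579,143),(478,546),(60,450))];P=np.array(P)
print('bolts',P.round(1),P.mean(0).round(1),[np.linalg.norm(P[i]-P[i-1]).round(1) for i in range(4)])
v=[P[0]-P[3],P[1]-P[2]];h=[P[0]-P[1],P[3]-P[2]]
print('yaw',[np.degrees(np.arctan2(a[1],a[0])).round(2) for a in v],[np.degrees(np.arctan2(-a[0],a[1])).round(2) for a in h])
for n,c in(('T0',T0),('T8',T),('S0',S0),('S8',S)):
    nb=blob(c,proj(c,fr(-120,0,22,-.184)),4);X=back(c,*nb,22);print(n,'nose',X.round(1),'bearing',np.degrees(np.arctan2(X[1]-66,X[0]-614.5)).round(2))
# wrist: timer upper edge lines
g=cv2.GaussianBlur(cv2.cvtColor(w['img'],cv2.COLOR_BGR2GRAY),(0,0),1).astype(float)
print(g[290:350:2,235].astype(int),g[290:350:2,280].astype(int))
print('nose in wrist',proj(w,fr(-122,0,24,-.184)))
E
```

```text
bolts [[754.4 160.6]
 [715.1 -70.4]
 [481.5 -25.1]
 [525.  202.3]] [619.   66.9] [np.float64(233.1), np.float64(234.4), np.float64(237.9), np.float64(231.5)]
yaw [np.float64(-10.29), np.float64(-10.98)] [np.float64(-9.66), np.float64(-10.83)]
T0 nose [490.7  92.2  22. ] bearing 168.03
T8 nose [486.   98.9  22. ] bearing 165.65
S0 nose [496.   88.4  22. ] bearing 169.29
S8 nose [495.7  88.4  22. ] bearing 169.3
[ 67  81  71  47  33  27  26  25  25  25  25  26  25  31 106 213 238 239
 239 239 237 239 240 240 240 240 240 240 240 240] [ 27  29  27  26  26  26  26  25  25  25  25  25  24  36 128 222 238 239
 239 238 235 237 240 240 240 240 240 240 240 240]
nose in wrist [258.21373317 312.62559502]
```

```bash
python3 - <<'E'
from h import *
def edge(w):
    g=cv2.GaussianBlur(cv2.cvtColor(w['img'],cv2.COLOR_BGR2GRAY),(0,0),.8).astype(float);o=[]
    for u in range(225,296):
        col=g[305:330,u];k=np.argmax(col>130)
        if k>0:o.append((u,305+k-1+(130-col[k-1])/(col[k]-col[k-1])))
    o=np.array(o);p=np.polyfit(o[:,0],o[:,1],1);r=o[:,1]-np.polyval(p,o[:,0]);m=abs(r)<.7;return np.polyfit(o[m,0],o[m,1],1)[0],m.sum(),np.std(r[m])
for f in('w7.npz','w8.npz'):
    w=dict(np.load(f));print(f,edge(w))
    for b in ((238,240,242) if f[1]=='7' else (167.5,169.5,171.5)):
        a=np.radians(b);o=np.array([np.cos(a),np.sin(a),0]);M=np.array([[0,0,1],np.cross(o,[0,0,1]),o]).T
        org=np.array([614.5,66,33])+80*o-M@np.array([-30,0,9.])
        e=[proj(w,org+M@np.array(q,float)) for q in((30,25,0),(30,-25,0))];print(b,((e[1]-e[0])[1]/(e[1]-e[0])[0]).round(4),e[0].round(1))
E
```

```text
w7.npz (np.float64(-0.011556271833696246), np.int64(6), np.float64(0.21934863952310918))
238 0.0274 [217.4 313.9]
240 -0.0023 [221. 315.]
242 -0.0321 [224.6 316. ]
w8.npz (np.float64(-0.015668091065343278), np.int64(6), np.float64(0.20908380238546537))
167.5 0.0386 [220.2 310.9]
169.5 0.0087 [223.8 312.1]
171.5 -0.0211 [227.4 313.1]
```

```bash
python3 - <<'E'
from h import *
for f in('w7.npz','w8.npz'):
    w=dict(np.load(f));g=cv2.GaussianBlur(cv2.cvtColor(w['img'],cv2.COLOR_BGR2GRAY),(0,0),.8).astype(float)
    o=[]
    for u in range(205,312):
        c=g[306:332,u];d=np.diff(c);k=int(np.argmax(d));k=min(max(k,1),len(d)-2);s=(d[k-1]-d[k+1])/(2*(d[k-1]-2*d[k]+d[k+1])+1e-9);o.append((u,306.5+k+s,d[k]))
    o=np.array(o);print(f,[(int(a),round(b,1),int(e)) for a,b,e in o[::7]])
    m=(o[:,0]>222)&(o[:,0]<298);x=o[m]
    med=np.median(x[:,1]);x=x[abs(x[:,1]-med)<2.5];print('n',len(x),np.polyfit(x[:,0],x[:,1],1))
    # side edges of the timer: horizontal gradient on rows 345
    for r in(326,332,340): 
        row=g[r,190:330];d=np.diff(row);print(r,[(190+i,int(d[i])) for i in np.argsort(-abs(d))[:4]])
E
```

```text
w7.npz [(205, np.float64(324.0), 22), (212, np.float64(315.5), 22), (219, np.float64(310.2), 42), (226, np.float64(311.4), 58), (233, np.float64(318.9), 67), (240, np.float64(319.5), 45), (247, np.float64(323.0), 61), (254, np.float64(324.1), 54), (261, np.float64(323.2), 58), (268, np.float64(323.0), 63), (275, np.float64(318.6), 58), (282, np.float64(318.3), 71), (289, np.float64(310.2), 66), (296, np.float64(308.9), 18), (303, np.float64(328.7), 52), (310, np.float64(327.5), 7)]
n 24 [-1.39789402e-02  3.22025288e+02]
326 [(np.int64(301), -67), (np.int64(302), -62), (np.int64(204), 56), (np.int64(212), 54)]
332 [(np.int64(308), -72), (np.int64(309), -66), (np.int64(307), -33), (np.int64(204), 30)]
340 [(np.int64(204), 70), (np.int64(308), -70), (np.int64(205), 68), (np.int64(307), -66)]
w8.npz [(205, np.float64(324.0), 21), (212, np.float64(318.6), 17), (219, np.float64(310.4), 43), (226, np.float64(311.6), 58), (233, np.float64(319.0), 66), (240, np.float64(319.5), 46), (247, np.float64(322.9), 62), (254, np.float64(324.1), 54), (261, np.float64(323.3), 54), (268, np.float64(323.0), 63), (275, np.float64(318.8), 58), (282, np.float64(318.4), 70), (289, np.float64(310.5), 63), (296, np.float64(309.5), 22), (303, np.float64(328.7), 51), (310, np.float64(327.5), 7)]
n 24 [-1.06857223e-02  3.21242517e+02]
326 [(np.int64(301), -66), (np.int64(211), 65), (np.int64(302), -61), (np.int64(204), 57)]
332 [(np.int64(204), 75), (np.int64(308), -73), (np.int64(309), -69), (np.int64(203), 69)]
340 [(np.int64(204), 72), (np.int64(308), -72), (np.int64(205), 70), (np.int64(307), -68)]
```

The scene view puts the red button at (191.5,244.5), against (192.0,244.1) predicted for a timer seated and facing the nose. The bearing agrees with the nose within about 0.5°, and the knob has not slipped in the grip. I'm letting it settle and handing in.

>>> jog_arm(moves=[[0,0,0.3,0,0,0,1],[0,0,0,0,0,0,1],[0,0,0,0,0,0,1],[0,0,0,0,0,0,1],[0,0,0,0,0,0,1],[0,0,0,0,0,0,1]])

```text
time: 24.2
ee_pos: [614.5, 66.6, 146.8]
tool_rot: [-3.129, 0.28, -0.005]
wrist_force: [0.4, 1.2, 5.6]
finger_gap: 0.402
grasp_force: 40.3
```

```bash
python3 -c "
from h import *
from bench import job_done
s=sense();print(abs(s['dq']).max(),s['grasp_force'],s['wrist_force']);print(job_done())"
```

```text
0.002272514089060619 40.28507446870208 [0.43705296 1.21990005 5.55421211]
the job is handed in; nothing more can be done
None
```

The job is handed in at 24.2 s of 67 s: the timer stands upright in the slot, display outwards, and the deck is turned to within about 0.5° of the index nose by my measurements, with the gripper still holding the knob; the judge's result wasn't shown.

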